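Check both tilt axes of a mirror mount against their scale marks

TASK

Check the spring action of the mirror mount with the shut fingertips: press the orange corner pad down until the orange pointer stands level with the orange mark on its scale, hold it there for a full second, then let the plate spring back up; after that do the same with the blue pad, pointer and mark. Do not drive the plate down onto its stop, do not touch the mirror, and leave the scale marks and the loose things on the bench where they are; nothing is to be gripped or lifted. Finish with both corners released.

Things in the scene. Friction and masses are not known exactly. Their poses are not given: they have to be found in the camera images.
- mount: two-axis mirror mount fixed to the worktop: grey base 290 mm wide (y), 160 mm deep; origin mid underside; x points away from the scale faces (yaw 0: away from the robot; yaw varies by 0.5 rad either way). Above it a diamond-set square aluminium tilt plate (176 mm corner to corner): ball pivot at the back corner, orange pad left, blue pad right, mirror in the middle
- orange_pad (a point): top centre of the orange round pad, 28 mm across and 10 mm tall, on the left corner of the tilt plate (mount y = +66 mm, x = 0), 86 mm above the worktop at rest. Press it straight down with the shut fingertips: about 3.5 N at the start of travel, rising to about 10 N at 25 mm. It springs back by itself
- orange_pointer (a point): tip of the thin orange pointer (3 mm thick) on the left of the tilt plate (mount x = -42, y = +115 mm), 66 mm above the worktop at rest; it sinks about 1.69 mm for each mm that the orange pad is pressed down, and moves under 2 mm when the other pad is pressed
- orange_mark (a point): centre of the orange scale mark, a band in orange, 10 mm tall across the white upright scale at the left end of the mount (40 mm wide, its top 81 mm above the worktop); the pointer passes 2 to 5 mm in front of it. It stands 32 to 50 mm above the worktop, different from start to start and not linked to the other mark; it stays where it is
- tilt_orange (a joint): tilt of the plate by the orange pad, rad: 0 at rest, grows as the orange pad goes down (the pad is 93 mm and the pointer tip 158 mm from the tilt axis); the hard stop is at 0.29, the mark lies at 0.10 to 0.22
- blue_pad (a point): top centre of the blue round pad, 28 mm across and 10 mm tall, on the right corner of the tilt plate (mount y = -66 mm, x = 0), 86 mm above the worktop at rest. Press it straight down with the shut fingertips: about 3.5 N at the start of travel, rising to about 10 N at 25 mm. It springs back by itself
- blue_pointer (a point): tip of the thin blue pointer (3 mm thick) on the right of the tilt plate (mount x = -42, y = -115 mm), 66 mm above the worktop at rest; it sinks about 1.69 mm for each mm that the blue pad is pressed down, and moves under 2 mm when the other pad is pressed
- blue_mark (a point): centre of the blue scale mark, a band in blue, 10 mm tall across the white upright scale at the right end of the mount (40 mm wide, its top 81 mm above the worktop); the pointer passes 2 to 5 mm in front of it. It stands 32 to 50 mm above the worktop, different from start to start and not linked to the other mark; it stays where it is
- tilt_blue (a joint): tilt of the plate by the blue pad, rad: 0 at rest, grows as the blue pad goes down (the pad is 93 mm and the pointer tip 158 mm from the tilt axis); the hard stop is at 0.29, the mark lies at 0.10 to 0.22
- mirror_center (a point): middle of the round mirror (62 mm across) in the centre of the tilt plate, its face 82 mm above the worktop at rest; not to be touched
- marker: bystander: white marker pen with a red cap, 132 mm long, 15 mm thick, lying at the right; its long side is its y axis
- tip_box: bystander: pipette tip box, dark blue with a pale lid, 83 x 121 x 72 mm; origin at the centre of its underside
- red_box: bystander: red plastic box with a lid, 90 x 124 x 86 mm, behind the tip box; origin at the centre of its underside
- beaker: bystander: clear glass beaker, 74 mm across, 80 mm tall; origin at the centre of its underside
- tape_roll: bystander: roll of green tape, 68 mm across, 19 mm thick; origin at the centre of its underside
- media_bottle: bystander: clear glass media bottle with a blue screw cap, 72 mm across, 139 mm tall, standing alone left of the mount; origin at the centre of its underside

How it is judged:
By the outcome, as a careful person would: the job done as asked, in the order asked, and still so for the second after the job is handed in, with the robot touching nothing.
It also fails if it takes over 48 s, if anything falls off the work surface, if the arm or the gripper's body presses on something with over 40 N, if the wrist force passes 120 N, or if a joint passes its speed limit or range.

ROBOT

A 7-joint arm with a two-finger parallel gripper is mounted at the origin on a cart in front of the work surface, level with it; the furniture and walls round the work are solid. World frame = base frame: x ahead of the robot, y to its left, z up, the work surface at z = 0. Lengths are in m, angles in degrees, forces in N, time in s.
With the tool pointing down it reaches from about 0.4 to 0.75 m from the base axis. Payload 19.5 kg.
Tool frame: the origin (TCP) lies at the very end of the fingers, on their centre line; the grasp point (between the pads) lies 19 mm behind it; z points along the fingers, x is the direction in which the jaws open and shut, and the axes are right-handed (so a half turn about z gives the same grasp; the last joint's range is limited). The gripper opens to 85 mm and grips with 20 to 120 N. Pads are 22 mm wide; open, the fingers measure 114 mm over their backs; the gripper's body (76 mm by 85 mm) begins 54 mm behind the grasp point. The pads swing forward as they close: fully open they stand 13 mm farther back than shut.
Start: joints at [-74.697, 40.479, -1.581, 85.061, 1.261, 54.483, -4.326], TCP at [0.175, 0.548, 0.231] pointing down, gripper open.
Joint ranges: [-155.06, 155.06], [-18.47, 123.98], [-90, 86.84], [0, 140.48], [-83.41, 263.41], [0, 116], [-161.91, 161.91]. Speed limits (degrees/s): [108.29, 108.29, 147.25, 147.25, 172.46, 172.46, 172.46].

INTERFACE

Orientations are given as a 3x3 rotation matrix whose columns are the frame's x, y, z axes.
In Python, from plant import get_obs, vision, ctrl gives the robot as it stands. The module is installed in compiled form; this text tells all that it offers.
- The arm moves only by the shell command python3 -m creep 'ROWS' [OPENING] [FORCE]. ROWS is JSON, a list of rows, each a list of 6 numbers: the shift along the world's x, y, z in m, then the turn, a rotation vector about the world's x, y, z in degrees. A call has exactly 8 rows; each row is the pose to reach, as a shift and turn from the pose commanded when the call began; what a row does not reach only later rows make up. A row lasts 1/10 s, in which the tool goes at most 50 mm and 8.59 degrees, less where a joint would pass 70% of its speed; a pose out of reach is approached as far as the arm can. A call with a gripper value outside its range is refused whole. OPENING is the closure in counts, from 0 (fully open) to 255 (shut), set as the call begins (- or left out, the last holds). The fingers move at their own pace and stop on an object; FORCE is the grip in N (left out, the last holds). Time passes only in rows, so rows that repeat a pose let the fingers close, or fill a call up. It gives the time, the measured TCP pose, the force and the opening at its end, in the units of the state.
- get_obs(): the state, without advancing time (a new reading comes with each control period).
- vision.get_image(name): name is "side" or "top" or "wrist"; returns a dict with "frame" (420x560x3 uint8, red, green, blue), "z_map" (420x560 float32, m along the optical axis (not along the pixel's ray), 0 where there is no reading), "mtx" (3x3 intrinsics, pixels), "pose" (4x4, takes a point from camera to world coordinates). Camera axes: x right, y down, z forward; pixel columns grow to the right and rows downward; lengths in m; the calibration is good to about 2 mm. A picture is of the moment at which its call begins.
- ctrl.job_done(): hands the job in, once; it reports no verdict.
Trained networks look in the newest picture that a camera, given by its name, has taken for a name from the list of things; names that differ only in an ending like _2 or _b are one class to them, and where a whole thing is asked for, a point or a joint stands for the part that bears it (a point fixed in the world has none). Each returns a list of dicts, best first, with "score" (0 to 1); they miss things now and then, are a little off and sometimes report something else, mostly with a low value. They report only what shows in the picture. A call takes as long as a camera call.
- vision.search_frame(camera, label): "xy" ([column, row] as shares, 0 to 1, of the picture: columns of its width, rows of its height, amid what is visible of it).
The state is a dict: "t": time; "joint_positions": joint angles; "qvel": joint speeds; "joint_efforts": joint torques, N m; "tcp_pos": TCP position; "tool_rot": TCP orientation; "ft_force": force on the tool from outside, world axes, zero at the start; "moment": the same for the moment, N m; "gripper_width": finger opening in m.
Only numpy, scipy, OpenCV 4.12 (cv2) and the standard library are available. Lean on these libraries where they do the work, as an engineer would, in place of code of your own. Each camera call takes 0.05 s, during which the arm holds its last target. There are 200 camera calls.

## Working session

There is one attempt and no reset: what is moved stays moved. The work goes in short steps, Python scripts to look and compute and a shell command to move; the robot and the scene stay as the last step left them, time stands still between calls to the robot, and variables do not carry over. Pictures are saved under pics/ and viewed, about 8 in all and at most 12, crops included, and the job is handed in when it is done.

```bash
mkdir -p pics; cat > h.py <<'E'
import numpy as np, cv2
from plant import get_obs, vision, ctrl
def grab(c,save=None):
    d=vision.get_image(c)
    if save: cv2.imwrite('pics/'+save,d['frame'][:,:,::-1])
    return d
def w(d,u,v,r=1):
    z=d['z_map'][max(0,int(v)-r):int(v)+r+1,max(0,int(u)-r):int(u)+r+1]; z=z[z>0]
    if len(z)==0: return None
    z=np.median(z); K=d['mtx']
    p=np.array([(u-K[0,2])*z/K[0,0],(v-K[1,2])*z/K[1,1],z,1]); return (d['pose']@p)[:3]
E
python3 - <<'E'
from h import *
np.set_printoptions(precision=4,suppress=True)
o=get_obs();print(o['t'],o['tcp_pos'],o['tool_rot'].tolist() if hasattr(o['tool_rot'],'tolist') else o['tool_rot'],o['ft_force'])
ims=[]
for c in('side','top'):
    d=grab(c);ims.append(d['frame']);print(c,d['pose'])
    for n in('orange_pad','orange_pointer','orange_mark','blue_pad','blue_pointer','blue_mark','mirror_center','media_bottle','beaker','red_box','tip_box','tape_roll'):
        for r in vision.search_frame(c,n)[:1]:
            u,v=r['xy'][0]*560,r['xy'][1]*420
            print(n,round(r['score'],2),round(u),round(v),w(d,u,v))
    cv2.imwrite(f'pics/{c}0.png',d['frame'][:,:,::-1])
E
```

```text
0.0 [0.1747 0.5475 0.2308] [[0.3038835771738465, 0.952709118607299, -0.00032687387512208595], [0.952708507783897, -0.3038837525296955, -0.0010789553517065497], [-0.0011272622619170167, 1.6461290086322365e-05, -0.9999993645042076]] [ 0.5251  0.1757 -0.4543]
side [[ 0.9146 -0.253   0.3155  0.1643]
 [-0.4044 -0.5746  0.7115 -0.7893]
 [ 0.0013 -0.7784 -0.6278  0.7852]
 [ 0.      0.      0.      1.    ]]
orange_pad 0.84 268 195 [0.5001 0.0798 0.0804]
orange_pointer 0.71 268 196 [0.4999 0.0749 0.0797]
blue_pad 0.86 270 197 [0.5033 0.0701 0.0789]
blue_pointer 0.9 270 196 [0.5038 0.0736 0.0802]
mirror_center 0.68 268 194 [0.5007 0.0808 0.0819]
media_bottle 0.81 228 153 [0.4652 0.3744 0.0759]
beaker 0.71 264 141 [0.6265 0.4241 0.06  ]
tip_box 0.65 356 335 [ 0.4911 -0.4377  0.0706]
tape_roll 0.49 201 176 [0.3593 0.3778 0.0017]
top [[ 0.0077 -0.9989  0.0464  0.4662]
 [-1.     -0.0075  0.0058  0.0108]
 [-0.0054 -0.0465 -0.9989  1.1986]
 [ 0.      0.      0.      1.    ]]
orange_pad 0.73 151 220 [0.4798 0.3836 0.1092]
orange_pointer 0.96 258 213 [0.5052 0.0854 0.0811]
blue_pad 0.87 258 213 [0.5038 0.0871 0.081 ]
blue_pointer 0.94 256 215 [0.4989 0.0925 0.0819]
blue_mark 0.71 135 166 [0.6491 0.4754 0.0035]
mirror_center 0.71 256 212 [0.5082 0.0927 0.0828]
media_bottle 0.85 153 219 [0.4838 0.3802 0.1057]
beaker 0.66 133 166 [0.6485 0.4805 0.0075]
red_box 0.9 427 157 [ 0.6687 -0.3974  0.0843]
tip_box 0.69 427 217 [ 0.4977 -0.4018  0.0709]
tape_roll 0.67 164 269 [0.334  0.3741 0.0196]
```

```bash
python3 - <<'E'
import cv2,numpy as np
a=cv2.imread('pics/side0.png')[120:280,160:380];b=cv2.imread('pics/top0.png')[130:290,150:370]
a=cv2.resize(a,None,fx=2.7,fy=2.7*0.68*1);b=cv2.resize(b,None,fx=2.7,fy=2.7*.68)
cv2.imwrite('pics/c1.png',np.vstack([a,b]))
E
```

```text
(no output)
```

View pics/c1.png

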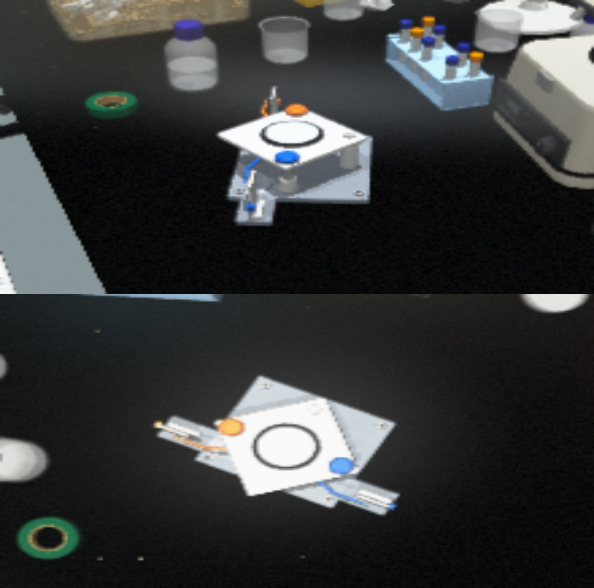

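View pics/top0.png

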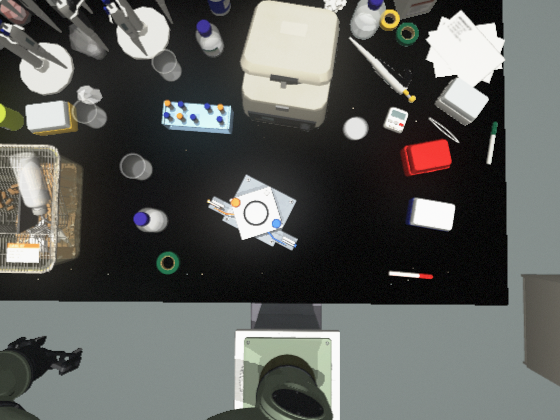

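The mount is yawed about −0.5 rad: in the top view the orange pad is at about (236,202) and the blue at (276,224). Its scale faces look toward the robot and left, so I'll measure the pads by colour and check the wrist view.

```bash
python3 - <<'E'
from h import *
np.set_printoptions(precision=4,suppress=True)
def blobs(d,rng,zr):
    hsv=cv2.cvtColor(d['frame'],cv2.COLOR_RGB2HSV)
    m=cv2.inRange(hsv,(rng[0],110,80),(rng[1],255,255)); 
    n,l,s,c=cv2.connectedComponentsWithStats(m)
    for i in range(1,n):
        if s[i,4]>15:
            p=w(d,*c[i]); 
            if p is not None and abs(p[0]-.5)<.15 and abs(p[1]-.08)<.18: print(rng,s[i],c[i],p)
for c in('top','side'):
    d=grab(c);print(c)
    blobs(d,(5,22),0);blobs(d,(98,125),0)
d=grab('wrist','w0.png');o=get_obs();R=np.array(o['tool_rot']);print('cam in tool',R.T@(d['pose'][:3,3]-o['tcp_pos']));print(R.T@d['pose'][:3,:3]);print(d['mtx'])
E
```

```text
top
(5, 22) [230 198  10   9  66] [235.0455 202.0152] [0.535  0.1527 0.0853]
(98, 125) [272 219   9   9  60] [275.85   222.9667] [0.4758 0.0351 0.0854]
(98, 125) [268 232  14  11  21] [273.8571 237.4762] [0.4338 0.041  0.0663]
side
(5, 22) [256 174   3  10  16] [257.375 179.   ] [0.5096 0.1944 0.0634]
(5, 22) [266 176   8   7  43] [269.4186 179.186 ] [0.5343 0.1483 0.0851]
(98, 125) [262 202   9   7  52] [265.9038 205.1538] [0.4741 0.0291 0.0849]
(98, 125) [250 206   7  14  26] [252.     211.6154] [0.4343 0.0421 0.0637]
cam in tool [ 0.0011 -0.0783 -0.1431]
[[ 1.      0.0004  0.0014]
 [-0.0008  0.951   0.3092]
 [-0.0012 -0.3092  0.951 ]]
[[377.398    0.     278.0286]
 [  0.     377.398  202.9878]
 [  0.       0.       1.    ]]
```

View pics/w0.png

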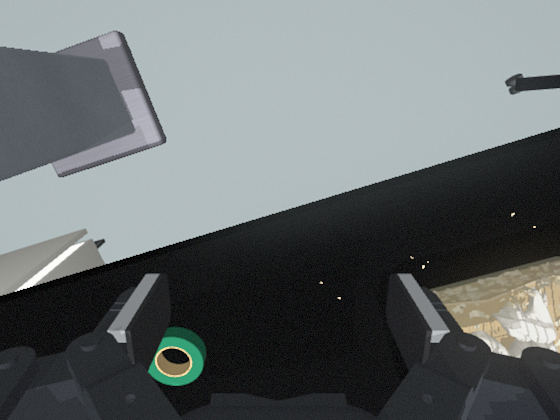

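Pads come out at (0.5345, 0.151) and (0.4755, 0.033), both z 0.0855. That is 132 mm apart, as given, so the yaw is −26.6°. Now I'll bring the wrist camera in front of the scales with the fingers shut.

```bash
python3 -m creep '[[0.015,-0.03,0,0,0,-1],[0.035,-0.07,-0.005,0,0,-2],[0.055,-0.11,-0.01,0,0,-4],[0.077,-0.154,-0.015,0,0,-6],[0.1,-0.198,-0.02,0,0,-8],[0.122,-0.242,-0.025,0,0,-8.9],[0.144,-0.286,-0.03,0,0,-8.9],[0.164,-0.328,-0.03,0,0,-8.9]]' 255 20
python3 -m creep '[[0.012,-0.024,0,-2,-4,0],[0.022,-0.045,0,-4.5,-9,0],[0.032,-0.061,-0.005,-7,-14,0],[0.032,-0.061,-0.01,-9.5,-19,0],[0.032,-0.061,-0.01,-12,-24,0],[0.032,-0.061,-0.01,-14,-28,0],[0.032,-0.061,-0.01,-15.6,-31.2,0],[0.032,-0.061,-0.01,-15.6,-31.2,0]]'
cat > m.py <<'E'
from h import *
import sys
np.set_printoptions(precision=4,suppress=True)
O=np.array([.505,.092,0]);X=np.array([.894,-.447,0]);Y=np.array([.447,.894,0])
def mf(p): p=np.asarray(p)-O; return np.array([p@X,p@Y,p[2]])*1000
def cloud(d):
    K=d['mtx'];v,u=np.mgrid[:420,:560];z=d['z_map']
    P=np.stack([(u-K[0,2])*z/K[0,0],(v-K[1,2])*z/K[1,1],z],-1)@d['pose'][:3,:3].T+d['pose'][:3,3]-O
    return np.stack([P@X,P@Y,P[...,2]],-1)*1000
def report(d):
    C=cloud(d);hsv=cv2.cvtColor(d['frame'],cv2.COLOR_RGB2HSV)
    for nm,lo,hi,s in(('orange',5,22,1),('blue',98,125,-1)):
        m=cv2.inRange(hsv,(lo,110,60),(hi,255,255))
        m[(abs(C[...,0])>120)|(C[...,1]*s<20)|(C[...,1]*s>170)|(C[...,2]<15)|(d['z_map']==0)]=0
        n,l,st,c=cv2.connectedComponentsWithStats(m)
        for i in range(1,n):
            if st[i,4]>12:
                q=C[l==i]; print(nm,st[i],'med',np.median(q,0),'lo',np.percentile(q,3,axis=0),'hi',np.percentile(q,97,axis=0))
E
python3 - <<'E'
from m import *
o=get_obs();print(o['t'],o['tcp_pos'],np.array(o['tool_rot'])[:,2],o['ft_force'])
d=grab('wrist','w1.png');print(mf(d['pose'][:3,3]));report(d)
E
```

```text
t: 2.25
tcp_pos: [0.3393, 0.2179, 0.201]
tool_rot: [[0.448, 0.894, -0.0], [0.894, -0.448, -0.0], [-0.0, 0.0, -1.0]]
ft_force: [1.5, 0.6, -0.6]
gripper_width: -0.0003
t: 3.05
tcp_pos: [0.3466, 0.1643, 0.22]
tool_rot: [[0.46, 0.739, 0.493], [0.888, -0.368, -0.276], [-0.022, 0.564, -0.825]]
ft_force: [-2.1, 0.1, -1.7]
gripper_width: 0.0001
3.05 [0.3466 0.1643 0.22  ] [ 0.4929 -0.276  -0.8251] [-2.1125  0.1366 -1.6637]
[-318.9864   -1.1698  293.3258]
orange [393 174  51  16 437] med [-36.1621 130.6606  44.8988] lo [-37.728  105.2894  39.1512] hi [-32.7384 150.5308  49.3697]
orange [349 191  68  11 255] med [-41.9306  86.1124  67.6465] lo [-44.44    60.8799  65.1331] hi [-32.6484 116.3151  68.9821]
orange [344 220  28  20 427] med [-6.0597 69.3874 84.903 ] lo [-13.5702  58.1069  78.3609] hi [ 8.1078 80.8417 86.2258]
blue [146 169  50  15 379] med [ -36.8337 -121.0877   41.6256] lo [ -38.5104 -141.451    36.1879] hi [-33.5636 -95.433   46.0867]
blue [172 189  65  12 258] med [-42.3389 -77.732   67.2553] lo [ -44.7108 -109.1211   57.3762] hi [-24.7541 -52.1319  68.7464]
blue [214 219  27  19 413] med [ -6.5262 -60.5527  84.7664] lo [-13.8916 -72.4122  78.456 ] hi [  7.1679 -49.4916  86.1274]
```

View pics/w1.png

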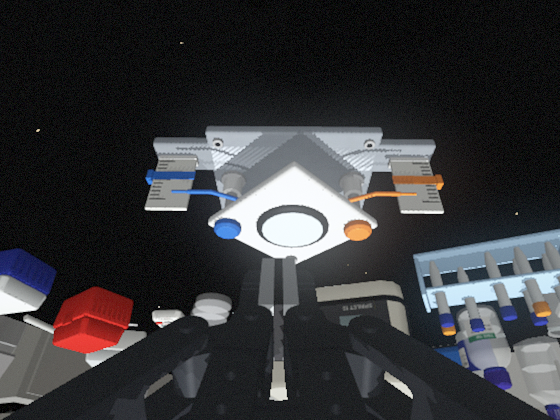

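The wrist view shows both scales clearly: blue mark at (171,176), orange mark at (418,182), pointers just below them in the picture. The band centres are about z 44.5 mm (orange) and 41.2 mm (blue), so the pads need about 13 mm and 15 mm of press. I'll go above the orange pad with a 10° lean, which keeps the scale in view.

```bash
python3 -m creep '[[0.02,0,-0.005,1,2,0],[0.05,-0.003,-0.015,3,6,0],[0.085,-0.006,-0.03,5,10,0],[0.12,-0.009,-0.05,7,14,0],[0.15,-0.011,-0.065,9,18,0],[0.175,-0.013,-0.08,11,22,0],[0.192,-0.014,-0.09,11,22,0],[0.192,-0.014,-0.09,11,22,0]]'
python3 - <<'E'
from m import *
o=get_obs();print(o['t'],mf(o['tcp_pos']),np.array(o['tool_rot']),o['ft_force'])
d=grab('wrist','w2.png');report(d)
E
```

```text
t: 3.9
tcp_pos: [0.5069, 0.1528, 0.143]
tool_rot: [[0.449, 0.88, 0.154], [0.893, -0.435, -0.116], [-0.035, 0.19, -0.981]]
ft_force: [-0.1, 1.2, 1.1]
gripper_width: 0.0004
3.9 [-25.4544  55.2611 143.0298] [[ 0.4493  0.88    0.154 ]
 [ 0.8927 -0.4354 -0.1163]
 [-0.0353  0.1897 -0.9812]] [-0.0703  1.1947  1.0805]
orange [ 285  158  152   29 1342] med [-36.4197 110.9631  66.1466] lo [-43.3288  62.3904  40.2981] hi [-32.194  149.9795  69.4865]
orange [ 281  220   47   42 1490] med [-3.6023 69.7419 85.5117] lo [-13.1556  58.2165  79.6167] hi [ 9.3833 81.3433 86.831 ]
blue [   0  153  104   30 1054] med [-37.9876 -92.7269  67.2381] lo [ -44.1072 -127.3139   37.9963] hi [-34.2222 -53.695   69.3607]
blue [  64  216   49   41 1512] med [ -3.6947 -58.6371  85.2258] lo [-13.4174 -71.1223  78.8114] hi [  9.0412 -48.6155  86.5872]
```

View pics/w2.png

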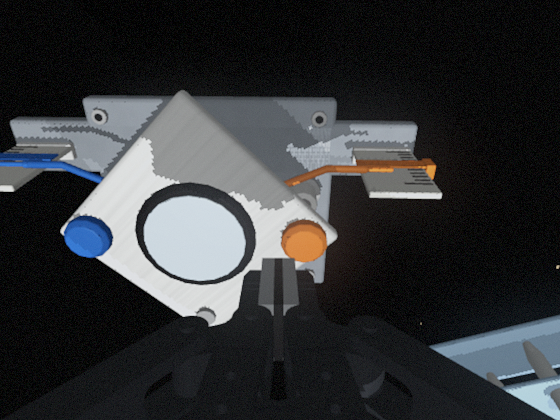

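The orange pad is at (304,241) with the fingertips just in front of it; the orange pointer crosses its scale at about (425,168). The arm trails its command, so I'll let it settle.

```bash
python3 -m creep '[[0,0,0,0,0,0],[0,0,0,0,0,0],[0,0,0,0,0,0],[0,0,0,0,0,0],[0,0,0,0,0,0],[0,0,0,0,0,0],[0,0,0,0,0,0],[0,0,0,0,0,0]]'
python3 - <<'E'
from m import *
o=get_obs();print(o['t'],mf(o['tcp_pos']),o['ft_force'],o['moment'])
d=grab('wrist');report(d)
E
```

```text
t: 4.75
tcp_pos: [0.5064, 0.1525, 0.1426]
tool_rot: [[0.45, 0.879, 0.156], [0.892, -0.435, -0.121], [-0.038, 0.193, -0.98]]
ft_force: [-0.1, -0.3, -0.1]
gripper_width: 0.0002
4.75 [-25.8175  54.6562 142.5932] [-0.1226 -0.3257 -0.0843] [ 0.1153  0.1336 -0.011 ]
orange [ 286  159  152   28 1351] med [-36.4221 110.6274  65.8715] lo [-43.3947  62.1979  40.8943] hi [-32.1375 149.9767  69.5396]
orange [ 283  221   46   42 1488] med [-3.7503 69.7212 85.5288] lo [-13.1115  58.0615  79.4434] hi [ 9.1692 81.3839 86.8852]
blue [   0  153  105   30 1076] med [-37.1909 -94.7901  67.1457] lo [ -44.0878 -128.2594   37.7462] hi [-34.0072 -53.4543  69.2459]
blue [  66  216   48   42 1502] med [ -3.7298 -58.6408  85.2307] lo [-13.4355 -70.9745  78.9296] hi [  9.1448 -48.4389  86.6405]
```

```bash
python3 -m creep '[[0.008,0,-0.005,0,0,0],[0.016,0,-0.01,0,0,0],[0.024,0,-0.018,0,0,0],[0.031,0,-0.026,0,0,0],[0.031,0,-0.034,0,0,0],[0.031,0,-0.041,0,0,0],[0.031,0,-0.045,0,0,0],[0.031,0,-0.045,0,0,0]]'
python3 - <<'E'
from m import *
o=get_obs();print(o['t'],mf(o['tcp_pos']),o['ft_force'])
d=grab('wrist','w3.png');report(d)
E
```

```text
t: 5.6
tcp_pos: [0.537, 0.1525, 0.097]
tool_rot: [[0.45, 0.88, 0.155], [0.892, -0.435, -0.121], [-0.039, 0.193, -0.98]]
ft_force: [-0.2, 0.1, 0.4]
gripper_width: 0.0003
5.6 [ 1.57   68.3441 97.0334] [-0.2397  0.0796  0.4321]
orange [ 253  143  200   35 2209] med [-36.714  107.6421  67.1012] lo [-43.292   62.0848  40.5991] hi [-32.3489 149.9016  69.5413]
orange [ 250  222   60   49 2011] med [-6.3564 70.2942 85.2072] lo [-13.0881  58.127   79.0051] hi [ 4.9082 81.8329 87.2767]
blue [  0 159  16  13 127] med [-34.9018 -54.7623  68.5746] lo [-36.7628 -57.8953  66.8896] hi [-32.533  -51.7106  69.9378]
blue [   0  216   35   53 1398] med [ -1.7819 -52.573   83.9759] lo [-12.2185 -59.9657  77.8903] hi [  9.8579 -48.0884  86.4636]
```

View pics/w3.png

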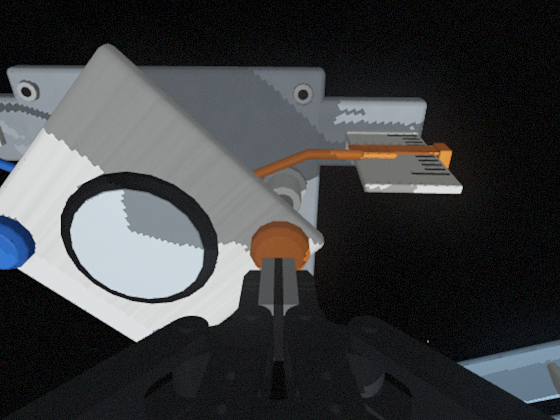

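The fingertips sit right over the orange pad at (279,245). I'll start pressing and stop short of the mark.

```bash
cat >> m.py <<'E'
def ptr(d,s):
    C=cloud(d);hsv=cv2.cvtColor(d['frame'],cv2.COLOR_RGB2HSV)
    lo,hi=(5,22) if s>0 else (98,125); m=(cv2.inRange(hsv,(lo,90,40),(hi,255,255))>0)&(d['z_map']>0)
    y=(C[...,1]-5)*s; off=m&(C[...,2]>20)
    band=off&(y>124)&(y<155)&(abs(C[...,0]+36)<8)
    for a,b in((100,108),(108,112),(112,116)):
        q=C[off&(y>a)&(y<b)&(C[...,0]<-38.5)]; print('ptr',a,b,len(q),np.percentile(q,[10,50,90],axis=0).round(1).tolist() if len(q)>3 else '')
    q=C[band];print('band',len(q),np.percentile(q,[2,50,98],axis=0).round(1).tolist() if len(q) else '')
def st():
    o=get_obs();print(round(o['t'],2),mf(o['tcp_pos']),o['ft_force'])
E
python3 -c "
from m import *
ptr(grab('wrist'),1)"
python3 -m creep '[[0,0,-0.003,0,0,0],[0,0,-0.006,0,0,0],[0,0,-0.009,0,0,0],[0,0,-0.012,0,0,0],[0,0,-0.015,0,0,0],[0,0,-0.018,0,0,0],[0,0,-0.018,0,0,0],[0,0,-0.018,0,0,0]]'
python3 -c "
from m import *
st();d=grab('wrist','w4.png');ptr(d,1)"
```

```text
ptr 100 108 118 [[-42.8, 105.9, 66.5], [-41.9, 108.8, 67.6], [-40.7, 112.2, 68.5]]
ptr 108 112 54 [[-42.7, 113.4, 66.7], [-41.8, 114.9, 67.6], [-40.8, 116.5, 68.3]]
ptr 112 116 44 [[-42.6, 117.4, 66.5], [-41.8, 118.6, 67.5], [-40.8, 119.8, 68.2]]
band 616 [[-37.5, 129.8, 39.3], [-35.8, 144.2, 47.8], [-30.2, 151.0, 54.2]]
t: 6.5
tcp_pos: [0.5374, 0.1528, 0.0796]
tool_rot: [[0.45, 0.879, 0.156], [0.892, -0.435, -0.12], [-0.038, 0.193, -0.98]]
ft_force: [-2.5, 4.3, 5.8]
gripper_width: -0.0003
6.5 [ 1.8114 68.8002 79.6155] [-2.492   4.3042  5.7595]
ptr 100 108 134 [[-42.3, 105.8, 56.5], [-41.5, 109.1, 57.7], [-40.2, 112.2, 58.5]]
ptr 108 112 66 [[-42.3, 113.3, 56.4], [-41.6, 115.0, 57.3], [-40.2, 116.4, 58.2]]
ptr 112 116 44 [[-42.3, 117.3, 56.3], [-41.4, 118.2, 57.1], [-40.3, 119.3, 58.2]]
band 764 [[-37.4, 129.6, 39.3], [-35.8, 144.2, 47.5], [-30.2, 151.0, 53.3]]
```

View pics/w4.png

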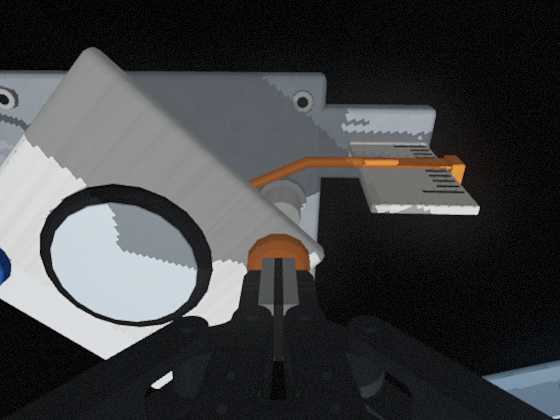

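```bash
python3 -m creep '[[0,0,-0.002,0,0,0],[0,0,-0.004,0,0,0],[0,0,-0.0055,0,0,0],[0,0,-0.0065,0,0,0],[0,0,-0.0065,0,0,0],[0,0,-0.0065,0,0,0],[0,0,-0.0065,0,0,0],[0,0,-0.0065,0,0,0]]'
python3 -c "
from m import *
st();d=grab('wrist','w5.png');ptr(d,1);f=cv2.imread('pics/w5.png')[110:230,320:500];cv2.imwrite('pics/w5c.png',cv2.resize(f,None,fx=4,fy=4))"
```

```text
t: 7.35
tcp_pos: [0.5375, 0.1528, 0.0733]
tool_rot: [[0.45, 0.879, 0.156], [0.892, -0.435, -0.12], [-0.037, 0.194, -0.98]]
ft_force: [-2.8, 4.7, 5.8]
gripper_width: -0.0001
7.35 [ 1.8732 68.8958 73.33  ] [-2.8057  4.7087  5.8217]
ptr 100 108 109 [[-41.3, 105.9, 47.5], [-40.5, 109.0, 48.1], [-39.1, 112.1, 48.9]]
ptr 108 112 56 [[-41.2, 113.4, 47.0], [-40.2, 114.8, 47.6], [-39.0, 116.5, 48.5]]
ptr 112 116 21 [[-41.1, 117.2, 46.9], [-40.4, 117.6, 47.3], [-39.3, 118.4, 48.5]]
band 830 [[-37.4, 129.6, 39.1], [-35.8, 143.9, 47.4], [-30.3, 151.0, 52.7]]
```

View pics/w5c.png

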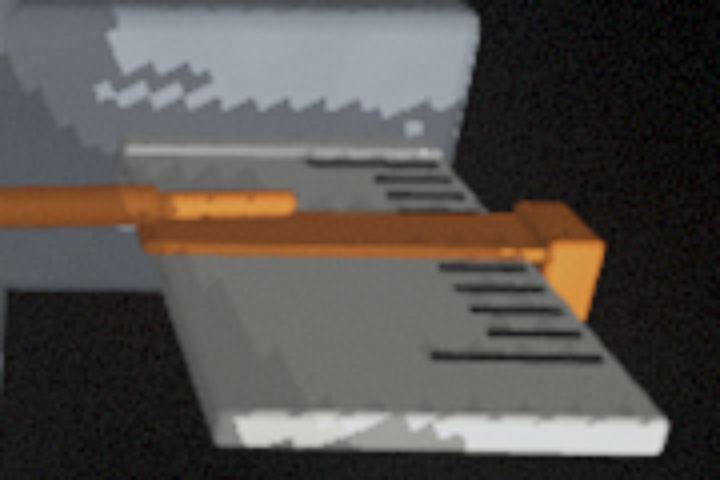

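```bash
python3 -m creep '[[0,0,-0.0005,0,0,0],[0,0,-0.0009,0,0,0],[0,0,-0.0009,0,0,0],[0,0,-0.0009,0,0,0],[0,0,-0.0009,0,0,0],[0,0,-0.0009,0,0,0],[0,0,-0.0009,0,0,0],[0,0,-0.0009,0,0,0]]'
python3 -c "
from m import *
st();d=grab('wrist');ptr(d,1)
C=cloud(d);h=cv2.cvtColor(d['frame'],cv2.COLOR_RGB2HSV)
for u in (405,425,440):
  r=[v for v in range(140,200) if 5<=h[v,u,0]<=22 and h[v,u,1]>90]
  print(u,r[0],r[-1],C[r[::1],u].round(1)[:, [0,2]].tolist())
"
```

```text
t: 8.2
tcp_pos: [0.5375, 0.1528, 0.0724]
tool_rot: [[0.45, 0.879, 0.156], [0.892, -0.435, -0.12], [-0.037, 0.193, -0.98]]
ft_force: [-2.9, 6.1, 6.9]
gripper_width: -0.0002
8.2 [ 1.8501 68.8984 72.4116] [-2.9356  6.1137  6.9457]
ptr 100 108 112 [[-41.2, 105.8, 46.2], [-40.3, 109.0, 46.9], [-39.0, 112.2, 47.6]]
ptr 108 112 52 [[-41.2, 113.3, 45.5], [-40.2, 115.0, 46.2], [-39.2, 116.7, 47.2]]
ptr 112 116 19 [[-41.0, 117.2, 45.3], [-40.2, 117.8, 46.2], [-39.6, 118.6, 46.9]]
band 833 [[-37.4, 129.6, 39.4], [-35.8, 143.9, 47.4], [-30.4, 151.0, 51.8]]
405 164 174 [[-36.3, 41.1], [-36.1, 41.8], [-35.8, 42.2], [-35.8, 43.3], [-36.0, 44.9], [-36.2, 46.4], [-36.1, 47.2], [-35.8, 47.6], [-35.6, 48.2], [-35.0, 47.8], [-34.6, 48.2]]
425 164 175 [[-36.4, 41.1], [-36.0, 41.4], [-36.2, 42.9], [-36.0, 43.5], [-36.3, 45.2], [-35.8, 45.1], [-36.1, 46.9], [-35.7, 47.2], [-35.2, 47.1], [-35.7, 49.3], [-34.9, 48.4], [-34.3, 48.1]]
440 164 175 [[-35.5, 38.8], [-35.9, 40.9], [-35.9, 42.0], [-36.2, 43.8], [-35.6, 43.6], [-35.5, 44.3], [-36.0, 46.5], [-35.9, 47.3], [-35.7, 48.0], [-35.0, 47.4], [-35.2, 49.0], [-34.2, 47.8]]
```

The pointer centre is now at about 44.7 mm against a band centre of about 44.3. I'll nudge it down a hair and hold for 1.6 s.

```bash
python3 -m creep '[[0,0,-0.0002,0,0,0],[0,0,-0.0002,0,0,0],[0,0,-0.0002,0,0,0],[0,0,-0.0002,0,0,0],[0,0,-0.0002,0,0,0],[0,0,-0.0002,0,0,0],[0,0,-0.0002,0,0,0],[0,0,-0.0002,0,0,0]]' >/dev/null
python3 -m creep '[[0,0,0,0,0,0],[0,0,0,0,0,0],[0,0,0,0,0,0],[0,0,0,0,0,0],[0,0,0,0,0,0],[0,0,0,0,0,0],[0,0,0,0,0,0],[0,0,0,0,0,0]]' >/dev/null
python3 -c "
from m import *
st();d=grab('wrist');ptr(d,1)"
python3 -m creep '[[0,0,0.004,0,0,0],[0,0,0.009,0,0,0],[0,0,0.014,0,0,0],[0,0,0.019,0,0,0],[0,0,0.025,0,0,0],[0,0,0.035,0,0,0],[0,0,0.048,0,0,0],[0,0,0.048,0,0,0]]'
python3 -c "
from m import *
st();d=grab('wrist');ptr(d,1);report(d)"
```

```text
9.85 [ 1.8648 68.9002 72.217 ] [-2.8566  4.9864  7.7148]
ptr 100 108 111 [[-41.2, 105.8, 45.8], [-40.2, 109.0, 46.6], [-38.9, 112.3, 47.6]]
ptr 108 112 56 [[-41.2, 113.4, 45.2], [-40.4, 115.2, 46.2], [-39.4, 116.6, 46.8]]
ptr 112 116 17 [[-40.9, 117.2, 45.3], [-40.2, 117.7, 45.9], [-39.3, 118.3, 46.5]]
band 831 [[-37.4, 129.7, 39.2], [-35.8, 144.0, 47.3], [-30.4, 150.8, 52.0]]
t: 10.7
tcp_pos: [0.538, 0.1524, 0.1216]
tool_rot: [[0.45, 0.879, 0.158], [0.892, -0.436, -0.12], [-0.037, 0.195, -0.98]]
ft_force: [-0.3, 0.2, -1.0]
gripper_width: 0.0002
10.7 [  2.4777  68.7466 121.6453] [-0.3308  0.1898 -0.9757]
ptr 100 108 100 [[-42.8, 105.6, 66.7], [-41.9, 108.9, 67.7], [-40.5, 112.1, 68.7]]
ptr 108 112 50 [[-42.7, 113.4, 66.6], [-41.9, 114.9, 67.4], [-40.4, 116.6, 68.5]]
ptr 112 116 38 [[-42.7, 117.3, 66.2], [-41.9, 118.6, 67.3], [-40.6, 120.0, 68.2]]
band 480 [[-37.4, 129.7, 39.2], [-35.8, 144.4, 47.9], [-30.2, 151.2, 57.2]]
orange [ 257  125  178   30 1636] med [-37.2295 104.8668  67.391 ] lo [-43.3139  61.9781  40.9154] hi [-32.2331 149.997   69.6565]
orange [ 254  194   53   50 2053] med [-3.18   69.9997 85.5723] lo [-12.9252  58.5041  79.6822] hi [ 9.6386 81.5036 86.8677]
blue [  0 127  45  24 339] med [-37.6686 -62.056   68.488 ] lo [-42.4122 -71.0704  66.7094] hi [-33.2085 -52.5896  69.769 ]
blue [   2  190   58   49 2147] med [ -3.2327 -57.9495  85.2055] lo [-13.2576 -70.7703  78.5958] hi [  9.4574 -48.3926  86.6869]
```

Orange sprang back to 67.4 (rest value). On to the blue pad.

```bash
python3 -m creep '[[-0.006,-0.012,0,0,0,0],[-0.016,-0.032,0,0,0,0],[-0.027,-0.054,0,0,0,0],[-0.038,-0.076,0,0,0,0],[-0.049,-0.098,0,0,0,0],[-0.0577,-0.1153,0,0,0,0],[-0.0577,-0.1153,-0.01,0,0,0],[-0.0577,-0.1153,-0.02,0,0,0]]'
python3 -c "
from m import *
st();d=grab('wrist','w6.png');ptr(d,-1);report(d)"
```

```text
t: 11.55
tcp_pos: [0.4796, 0.0366, 0.0996]
tool_rot: [[0.451, 0.879, 0.156], [0.892, -0.436, -0.121], [-0.038, 0.193, -0.98]]
ft_force: [0.0, 0.6, 0.1]
gripper_width: 0.0001
11.55 [  2.0285 -60.8999  99.6489] [0.0038 0.5712 0.1124]
ptr 100 108 117 [[-43.7, -102.1, 66.6], [-42.6, -98.4, 67.7], [-41.2, -95.4, 68.7]]
ptr 108 112 56 [[-43.4, -106.6, 66.8], [-42.5, -105.0, 67.5], [-41.2, -103.3, 68.4]]
ptr 112 116 53 [[-43.4, -110.5, 66.2], [-42.6, -108.9, 67.4], [-41.3, -107.6, 68.3]]
band 551 [[-38.3, -142.6, 36.1], [-36.7, -134.6, 44.2], [-31.9, -119.6, 47.0]]
orange [550 166  10  11  73] med [-34.1317  61.2011  68.9134] lo [-35.6146  58.0323  67.1191] hi [-31.8838  63.0379  73.1007]
orange [ 529  224   31   54 1186] med [-1.2481 59.975  84.0983] lo [-10.9681  56.4159  77.8708] hi [10.5032 66.243  86.7209]
blue [ 117  133  186   41 2066] med [-37.5106 -97.7204  67.1022] lo [ -44.0063 -141.0222   37.2549] hi [-33.0119 -53.7257  69.5553]
blue [ 245  217   58   51 2120] med [ -6.0638 -62.1432  85.4034] lo [-13.5027 -73.6167  79.2062] hi [  4.81   -50.342   87.0205]
```

View pics/w6.png

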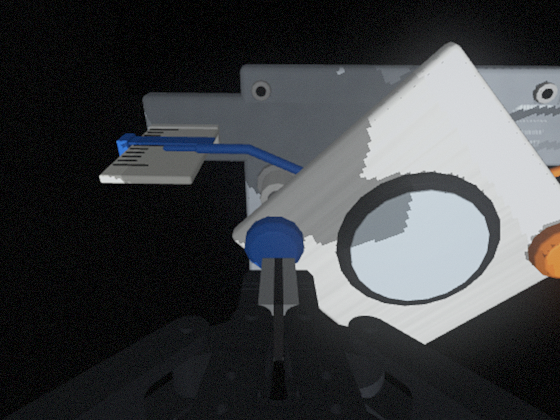

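The fingertips are over the blue pad at (274,242), with the blue pointer and scale at (160,145). The target pointer top is about 42.7 mm, so I'll press short of that first.

```bash
python3 -m creep '[[0,0,-0.005,0,0,0],[0,0,-0.010,0,0,0],[0,0,-0.014,0,0,0],[0,0,-0.018,0,0,0],[0,0,-0.022,0,0,0],[0,0,-0.025,0,0,0],[0,0,-0.027,0,0,0],[0,0,-0.027,0,0,0]]'
python3 -c "
from m import *
st();d=grab('wrist');ptr(d,-1)
C=cloud(d);h=cv2.cvtColor(d['frame'],cv2.COLOR_RGB2HSV)
for u in (135,145,160):
  r=[v for v in range(120,220) if 98<=h[v,u,0]<=125 and h[v,u,1]>90]
  if r: print(u,r[0],r[-1],C[r,u].round(1)[:, [0,2]].tolist())
"
```

```text
t: 12.4
tcp_pos: [0.4791, 0.0368, 0.0727]
tool_rot: [[0.45, 0.879, 0.155], [0.892, -0.435, -0.122], [-0.04, 0.193, -0.98]]
ft_force: [-4.5, -0.9, 7.2]
gripper_width: -0.0002
12.4 [  1.4916 -60.9677  72.7034] [-4.4851 -0.8569  7.2166]
ptr 100 108 104 [[-41.9, -102.3, 45.8], [-41.0, -98.9, 46.7], [-39.9, -95.7, 47.8]]
ptr 108 112 51 [[-41.9, -106.5, 45.5], [-40.9, -105.0, 46.3], [-39.8, -103.6, 47.0]]
ptr 112 116 32 [[-41.8, -109.5, 45.1], [-41.0, -108.4, 45.8], [-40.1, -107.4, 46.5]]
band 747 [[-38.3, -142.6, 36.0], [-36.7, -134.1, 44.3], [-32.3, -119.6, 47.0]]
135 157 219 [[-36.1, 35.8], [-36.4, 37.7], [-36.6, 39.3], [-36.4, 40.1], [-36.3, 41.1], [-36.5, 42.6], [-37.0, 44.9], [-36.9, 45.8], [-36.3, 45.4], [-36.1, 46.1], [-36.0, 47.0], [19.5, 0.1], [19.9, 0.7]]
145 157 219 [[-36.6, 36.9], [-36.6, 38.1], [-36.8, 39.6], [-37.0, 41.3], [-36.8, 42.0], [-36.5, 42.4], [-36.4, 43.3], [-36.5, 44.6], [-36.4, 45.6], [-35.7, 45.1], [-35.6, 45.9], [20.3, -0.2]]
160 157 167 [[-36.3, 35.9], [-36.0, 36.4], [-37.2, 40.3], [-36.5, 39.8], [-36.6, 41.4], [-36.5, 42.3], [-36.7, 43.8], [-36.9, 45.5], [-36.9, 46.4], [-35.8, 45.1], [-35.4, 45.2]]
```

```bash
python3 -m creep '[[0,0,-0.001,0,0,0],[0,0,-0.0019,0,0,0],[0,0,-0.0019,0,0,0],[0,0,-0.0019,0,0,0],[0,0,-0.0019,0,0,0],[0,0,-0.0019,0,0,0],[0,0,-0.0019,0,0,0],[0,0,-0.0019,0,0,0]]'
python3 -c "
from m import *
st();d=grab('wrist','w7.png');ptr(d,-1);f=cv2.imread('pics/w7.png')[110:230,80:260];cv2.imwrite('pics/w7c.png',cv2.resize(f,None,fx=4,fy=4))"
```

```text
t: 13.25
tcp_pos: [0.4791, 0.0367, 0.0711]
tool_rot: [[0.45, 0.879, 0.155], [0.892, -0.435, -0.121], [-0.039, 0.193, -0.98]]
ft_force: [-5.3, -0.6, 6.3]
gripper_width: -0.0001
13.25 [  1.5801 -60.968   71.0562] [-5.3259 -0.6479  6.335 ]
ptr 100 108 98 [[-41.6, -102.1, 43.0], [-40.6, -99.1, 44.3], [-39.5, -95.9, 45.1]]
ptr 108 112 47 [[-41.4, -106.4, 42.6], [-40.7, -104.7, 43.6], [-39.5, -103.4, 44.3]]
ptr 112 116 33 [[-41.3, -109.5, 41.9], [-40.7, -108.3, 43.0], [-39.5, -107.3, 44.0]]
band 760 [[-38.4, -142.6, 35.7], [-36.7, -134.6, 44.0], [-32.1, -119.6, 47.1]]
```

View pics/w7c.png

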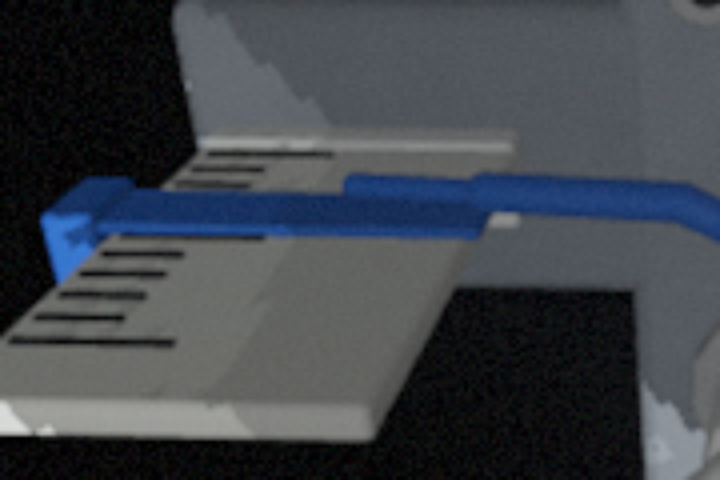

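The blue pointer lies just in front of its band, with the same offset the orange one had: pointer centre about 41.7 against the band's 41.2. I'll nudge down 0.3 mm, hold, then release.

```bash
python3 -m creep '[[0,0,-0.0003,0,0,0],[0,0,-0.0003,0,0,0],[0,0,-0.0003,0,0,0],[0,0,-0.0003,0,0,0],[0,0,-0.0003,0,0,0],[0,0,-0.0003,0,0,0],[0,0,-0.0003,0,0,0],[0,0,-0.0003,0,0,0]]' >/dev/null
python3 -m creep '[[0,0,0,0,0,0],[0,0,0,0,0,0],[0,0,0,0,0,0],[0,0,0,0,0,0],[0,0,0,0,0,0],[0,0,0,0,0,0],[0,0,0,0,0,0],[0,0,0,0,0,0]]' >/dev/null
python3 -c "
from m import *
st();d=grab('wrist');ptr(d,-1)"
python3 -m creep '[[0,0,0.004,0,0,0],[0,0,0.009,0,0,0],[0,0,0.014,0,0,0],[0,0,0.019,0,0,0],[0,0,0.025,0,0,0],[0,0,0.035,0,0,0],[0,0,0.055,0,0,0],[0,0,0.08,0,0,0]]'
python3 -m creep '[[0,0,0,0,0,0],[0,0,0,0,0,0],[0,0,0,0,0,0],[0,0,0,0,0,0],[0,0,0,0,0,0],[0,0,0,0,0,0],[0,0,0,0,0,0],[0,0,0,0,0,0]]' >/dev/null
python3 -c "
from m import *
st();d=grab('wrist');ptr(d,-1);report(d)"
```

```text
14.9 [  1.5674 -60.9459  70.7444] [-5.9461 -1.2112  6.3604]
ptr 100 108 99 [[-41.5, -102.2, 42.9], [-40.6, -99.2, 43.7], [-39.5, -95.9, 44.7]]
ptr 108 112 46 [[-41.3, -106.5, 42.2], [-40.5, -104.8, 43.1], [-39.5, -103.3, 43.6]]
ptr 112 116 32 [[-41.3, -109.4, 41.6], [-40.5, -108.3, 42.5], [-39.5, -107.2, 43.3]]
band 775 [[-38.4, -142.5, 36.1], [-36.7, -134.3, 44.0], [-32.1, -119.8, 47.0]]
t: 15.75
tcp_pos: [0.4794, 0.0372, 0.1513]
tool_rot: [[0.45, 0.88, 0.155], [0.892, -0.435, -0.121], [-0.039, 0.193, -0.98]]
ft_force: [0.3, 0.3, -0.7]
gripper_width: -0.0001
16.55 [  1.9117 -60.3797 150.7187] [ 1.0023  0.2103 -0.8797]
ptr 100 108 76 [[-43.8, -102.3, 67.0], [-42.6, -98.9, 67.8], [-41.4, -95.7, 68.7]]
ptr 108 112 34 [[-43.5, -106.6, 66.8], [-42.5, -104.9, 67.5], [-41.4, -103.6, 68.3]]
ptr 112 116 35 [[-43.3, -110.7, 66.4], [-42.5, -108.9, 67.3], [-41.3, -107.4, 68.4]]
band 331 [[-38.4, -142.4, 36.8], [-36.8, -134.3, 44.7], [-32.3, -119.6, 47.4]]
orange [495 116  65  22 473] med [-39.219   75.3315  68.5835] lo [-43.4382  60.6356  66.5101] hi [-32.7229  91.5285  69.9218]
orange [ 482  175   53   45 1816] med [-2.5702 67.1888 85.5764] lo [-12.8048  57.1836  79.4316] hi [10.0658 79.3989 87.0548]
blue [ 150  108  150   28 1128] med [-38.4077 -93.5994  67.6384] lo [ -44.0033 -141.129    38.3215] hi [-33.0184 -53.9257  69.6451]
blue [ 255  171   46   45 1618] med [ -3.3248 -61.8852  85.5293] lo [-13.304  -73.3458  80.1248] hi [  9.5316 -50.5403  87.0283]
```

Both corners are back at rest and the tool is clear.

```bash
python3 -c "
from plant import ctrl
print(ctrl.job_done())"
```

```text
the job is handed in; nothing more can be done
None
```

I pressed the orange pad and then the blue pad with the shut fingertips. Each pointer was brought level with its mark and held for about 1.6 s before I let the plate spring back. The job is handed in, at about 16.6 s on the robot's clock.

| Corner | Pointer centre while held | Mark centre | Tilt (stop at 0.29 rad) |
|---|---|---|---|
| Orange | about 44.5 mm | about 44.3 mm | about 0.14 rad |
| Blue | about 41.3 mm | about 41.2 mm | about 0.16 rad |

- **Measurement:** These heights come from the wrist camera's depth map. I took the pointer centre as 1.5 mm below its measured top, since it is 3 mm thick. Expect an uncertainty of about 1 mm.
- **Release:** After each press that pointer's top read about 67.4 mm again, the same as at rest. At the end both pads stood at about 85.5 mm, with the tool about 65 mm above them.
- **Forces:** The highest single contact force I read was about 10 N. I saw no sign of the stop or the mirror being touched.
- **Disagreement:** The wrist camera placed the mount about 3–5 mm further left along its y axis than the top and side cameras did. I followed the wrist camera, and the close-up views showed the fingertips on the pads.
- **Not checked:** I did not take a separate final picture of the loose things on the bench. The arm stayed clear of them on the planned path.

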